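# Finish the cross-stacked drying tower of fixture rails

## Robot

A 7-joint arm with a two-finger parallel gripper is mounted at the origin on the work surface. World frame = base frame: x ahead of the robot, y to its left, z up, the work surface at z = 0. Lengths are in m, angles in rad, forces in N, time in s.
With the tool pointing down it reaches from about 0.35 to 0.9 m from the base axis. Payload 19.9 kg.
Tool frame: the origin (TCP) lies on the mounting face of the last link; the fingertips stand 199 mm ahead of it and the grasp point (between the pads) lies 180 mm ahead of it; z points along the fingers, y is the line along which they close (so a half turn about z gives the same grasp; the last joint's range is limited). The gripper opens to 94 mm and grips with 3 to 60 N. Pads are 16 mm wide; open, the fingers measure 119 mm over their backs; the gripper's body (75 mm by 177 mm) begins 78 mm behind the grasp point.
Start: joints at [1.063, 0.417, -0.01, 1.614, 0.005, 1.111, -0.053], TCP at [0.281, -0.558, 0.405] pointing down, gripper open.
Joint ranges: [-2.81, 2.81], [-0.39, 2.02], [-1.27, 1.25], [0.06, 2.57], [-1.19, 4.33], [0.19, 2], [-2.82, 2.82]. Speed limits (rad/s): [1.89, 1.89, 2.39, 2.39, 3.01, 3.01, 3.01].

## Interface

Orientations are given as a unit quaternion [x, y, z, w].
In Python, from rig import arm, vision, order gives the robot as it stands.
- The arm moves only by the shell command python3 -m crank 'ROWS' [FORCE]. ROWS is JSON, a list that holds one entry, the list of rows, each a list of 7 numbers: the shift along the tool's x, y, z in cm, then the turn, a rotation vector about the tool's x, y, z in units of 5 degrees (1.0 is 5 degrees), then the opening, from 0 (shut) to 1 (fully open). In form: [[[dx, dy, dz, wx, wy, wz, hand], ...]]. A call has 1 to 12 rows; each row shifts and turns the commanded pose from where the row before left it, along the tool's axes as they then stand; what a row does not reach is not made up. A row lasts 1/10 s, in which the tool goes at most 50 mm and 8.59 degrees, less where a joint would pass 70% of its speed; a pose out of reach is approached as far as the arm can. A call is refused whole if a number of a shift passes 5 or a number of a turn 1, either way. A call with a gripper value outside its range is refused whole. The fingers move at their own pace and stop on an object; FORCE is the grip in N (left out, the last holds). Time passes only in rows, so rows that do not move let the fingers close. It gives the time, the measured TCP pose, the force, the opening and the grip force at its end, in the units of the state.
- arm.read_state(): the state, without advancing time (a new reading comes with each control period).
- vision.get_image(name): name is "scene" or "top" or "wrist"; returns a dict with "img" (384x512x3 uint8, red, green, blue), "range_z" (384x512 float32, m along the optical axis (not along the pixel's ray), 0 where there is no reading), "vertical_fov" (degrees; the focal length in pixels is half the picture's height over the tangent of half this angle, whatever the lens; pixels are square), "cx", "cy" (the principal point, pixels), "R" (3x3) and "t" (3): a world point X has camera coordinates R X + t; the wrist camera has in their place "tool_from_camera" (4x4, takes a point from camera to tool coordinates, whose origin is the TCP and whose axes are the flange's). Camera axes: x right, y down, z forward; pixel columns grow to the right and rows downward; lengths in m; the calibration is good to about 2 mm. The wrist camera is an equidistant fisheye: a pixel r from the principal point sees the ray r / f radians off the axis. A picture is of the moment at which its call begins: read the wrist's pose just before it.
- order.job_done(): hands the job in; it is judged then, once.
The state is a dict: "t": time; "qpos": joint angles; "joint_velocities": joint speeds; "joint_efforts": joint torques, N m; "tcp_pos": TCP position; "eef_rot": TCP orientation; "ft_force": force on the tool from outside, world axes, zero at the start; "moment": the same for the moment, N m; "width": finger opening in m; "finger_force": force on a finger pad.
Only numpy, scipy, OpenCV 4.12 (cv2) and the standard library are available. Lean on these libraries where they do the work, as an engineer would, in place of code of your own. Each camera call takes 0.05 s, during which the arm holds its last target. There are 200 camera calls.

## Task

Three washed aluminium rails are still on the sloped drain rack: finish the drying stack on the tray so that air gets round every rail. Lay two of them level and side by side across the two rails already there, square to them and one near each end, then lay the third across those two, over the middle and running the same way as the bottom rails. Set each rail down rather than dropping it, and do not shift the bottom rails or disturb the black clamp on the rack or anything else.

Things in the scene. Friction and masses are not known exactly. Their poses are not given: they have to be found in the camera images.
- rail_1: aluminium rail, bright flat bar 150 x 30 x 16 mm, 0.2 kg, all five alike. Origin: centre of its 150 x 30 underside; x along its length, y across the width, z through the thickness. One of the three to be stacked: it starts in one of the four slots of the drain rack, its length running up the 30 degree slope, its z square to the slope.
- rail_2: aluminium rail, bright flat bar 150 x 30 x 16 mm, 0.2 kg, all five alike. Origin: centre of its 150 x 30 underside; x along its length, y across the width, z through the thickness. One of the three to be stacked: it starts in one of the four slots of the drain rack, its length running up the 30 degree slope, its z square to the slope.
- rail_3: aluminium rail, bright flat bar 150 x 30 x 16 mm, 0.2 kg, all five alike. Origin: centre of its 150 x 30 underside; x along its length, y across the width, z through the thickness. One of the three to be stacked: it starts in one of the four slots of the drain rack, its length running up the 30 degree slope, its z square to the slope.
- base_1: aluminium rail, bright flat bar 150 x 30 x 16 mm, 0.2 kg, all five alike. Origin: centre of its 150 x 30 underside; x along its length, y across the width, z through the thickness. Bottom layer of the stack: lies loose on the tray grating, on the +y side of the tray's middle, along the tray's x within 4 degrees, 84 to 108 mm from its partner.
- base_2: aluminium rail, bright flat bar 150 x 30 x 16 mm, 0.2 kg, all five alike. Origin: centre of its 150 x 30 underside; x along its length, y across the width, z through the thickness. Bottom layer of the stack: lies loose on the tray grating, on the -y side of the tray's middle, along the tray's x within 4 degrees, 84 to 108 mm from its partner.
- rack: steel drain rack fixed to the bench, open tube frame 310 mm wide (y), 175 deep, 120 high, sloping up 30 degrees to its +x (roughly towards the robot; low edge on the far side). Origin on the bench under its middle. Rails rest on rubber bars 50 mm up- and downslope of their middles, against a toe ledge; under their middles it is open. Slots at y = -99, -33, 33, 99 mm (35 mm between rails); pins 13 mm tall between.
- tray: dark steel drying tray fixed on the bench, 240 (x) x 290 mm (y), rim 16 mm high, with a pale flat-bar grating inside whose top is 12 mm above the bench. Origin: under its centre, at bench height. The drying stack stands about its centre.
- clamp: black steel slotted strap clamp 150 x 32 x 16 mm, 0.4 kg, lying in the remaining slot of the drain rack (any of the four) in the same way as the rails (same origin and axes). Not part of the job.
- block: bright steel setup block 76 x 25 mm, 51 mm high, with small holes in its sides, standing on the tray grating near its -y end, beside the stack. Origin: centre of its underside, x along the 76 mm. Not part of the job.
- step_block: black steel step block 75 x 25 mm, 54 mm high, on the bench before the red bins. Origin: centre of its underside. Not part of the job.
- wrench: open-ended steel wrench 190 mm long lying on the bench at the right, near the vise. Not part of the job.
- mallet: mallet with an orange head, about 280 mm long, lying on the bench at the left. Not part of the job.
- cleaner: cleaner bottle with a red cap, 64 mm across, 170 mm high, standing on the bench in front of the red bins. Origin: centre of its underside. Not part of the job.
Things that resemble listed ones, but are neither listed nor needed, are in the scene too. What is shaped like the rail_2 but pink is not meant. Leave any brown or green look-alike of the rail_1 alone.

How it is judged:
By the outcome, as a careful person would: the job done as asked, in the order asked, and still so for the second after the job is handed in, with the robot touching nothing.
It also fails if it takes over 66 s, if anything falls off the work surface, if the arm or the gripper's body presses on something with over 40 N, if the wrist force passes 120 N, or if a joint passes its speed limit or range.

## Working session

There is one attempt and no reset: what is moved stays moved. The work goes in short steps, Python scripts to look and compute and a shell command to move; the robot and the scene stay as the last step left them, time stands still between calls to the robot, and variables do not carry over. Pictures are saved under pics/ and viewed, at most 10 in all, crops included, and the job is handed in when it is done.

```bash
mkdir -p pics; cat > h.py <<'E'
import numpy as np, cv2, json
from rig import arm, vision, order
from scipy.spatial.transform import Rotation as R
def grab(n):
    s=arm.read_state(); d=vision.get_image(n); return s,d
def pt(d,u,v,z=None):
    f=192/np.tan(np.radians(d["vertical_fov"])/2)
    z=d["range_z"][int(v),int(u)] if z is None else z
    c=np.array([(u-d["cx"])/f*z,(v-d["cy"])/f*z,z])
    return np.array(d["R"]).T@(c-np.array(d["t"]))
def cloud(d):
    f=192/np.tan(np.radians(d["vertical_fov"])/2)
    v,u=np.mgrid[0:384,0:512]; z=d["range_z"]
    c=np.stack([(u-d["cx"])/f*z,(v-d["cy"])/f*z,z],-1)
    return (c-np.array(d["t"]))@np.array(d["R"])
E
python3 - <<'E'
from h import *
import pickle
s=arm.read_state();print(s)
for n in("scene","top"):
    d=vision.get_image(n); pickle.dump(d,open(n+".pkl","wb"))
    im=cv2.resize(d["img"][:,:,::-1],(800,600),interpolation=cv2.INTER_CUBIC); cv2.imwrite(f"pics/{n}.png",im)
    print(n,d["vertical_fov"],d["cx"],d["cy"],d["R"],d["t"])
E
```

```text
{'t': 0.0, 'qpos': array([ 1.06350749,  0.41800338, -0.01031365,  1.61417536,  0.00470845,
        1.11070886, -0.05301285]), 'joint_velocities': array([ 1.43014267e-04,  8.27830301e-05, -7.80262831e-05, -1.44029374e-03,
       -2.52378771e-04,  1.28673423e-03, -2.09514469e-03]), 'joint_efforts': array([-4.59245348e-04, -8.51261115e+01,  6.38421010e-01, -4.25997841e+01,
       -4.87739244e-02,  1.84928987e-02,  5.84592999e-05]), 'tcp_pos': array([ 0.28065338, -0.55829306,  0.40400624]), 'eef_rot': array([ 9.73001232e-01,  2.30799042e-01, -1.93385544e-04, -6.05467966e-04]), 'ft_force': array([ 0.38294629,  1.00228572, -0.22396306]), 'moment': array([ 0.02211719, -0.01548186,  0.01448936]), 'finger_force': 0.0, 'width': 0.09393399994102744}
scene 46.78844252006745 249.3301224709861 191.51551839436246 [[-0.54655502  0.83736622 -0.00976873]
 [ 0.640592    0.4105488  -0.64891568]
 [-0.53936953 -0.36092589 -0.76079761]] [ 0.25893392 -0.28676937  1.73317602]
top 52.24245336898014 253.88119268356476 190.9580982599235 [[-0.0103512  -0.99984517 -0.01423008]
 [-0.98868759  0.01236311 -0.14947909]
 [ 0.14963187  0.01252181 -0.98866248]] [0.037997   0.53148204 1.16540136]
```

View pics/top.png

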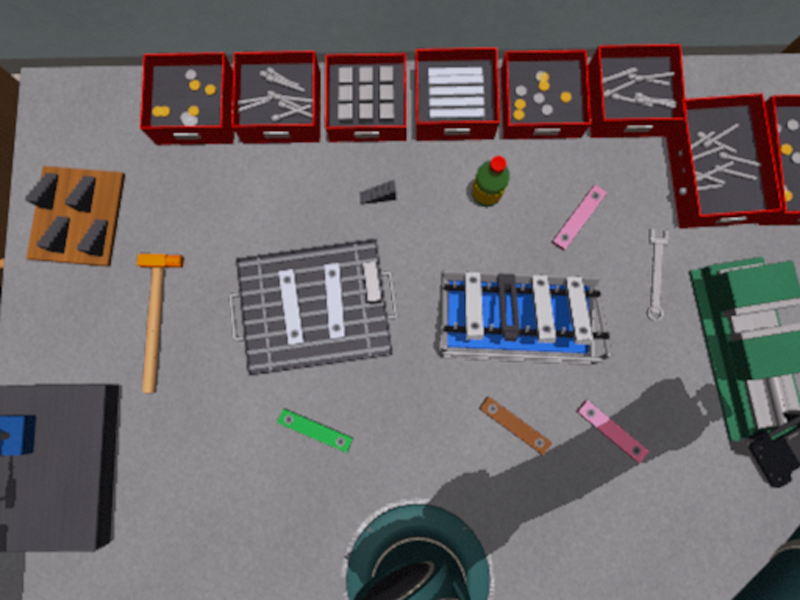

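View pics/scene.png

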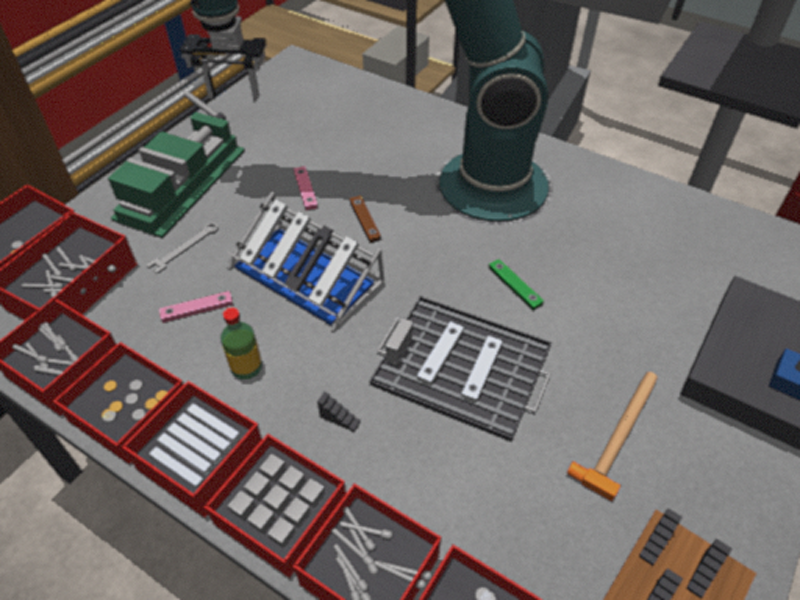

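Top view: rack rails at (474,306), (543,308) and (580,308), with the clamp at (508,306). The base rails are at (290,307) and (334,300), and the block is at (373,282). The look-alikes and bins are out of the way.

```bash
cat > seg.py <<'E'
from h import *
import pickle
d=pickle.load(open("top.pkl","rb")); W=cloud(d); im=d["img"].astype(int)
br=(im.min(2)>150)&(np.ptp(im,axis=2)<40)
for nm,(u,v) in dict(A=(474,306),B=(543,308),C=(580,308),b1=(290,307),b2=(334,300),blk=(371,275)).items():
    u=int(u/1.5625);v=int(v/1.5625)
    n,l,st,_=cv2.connectedComponentsWithStats(br.astype(np.uint8),connectivity=4)
    k=l[v,u]
    if k==0: print(nm,"no",im[v,u]);continue
    m=(l==k)&(d["range_z"]>0); P=W[m]
    med=np.median(P,0); c=P.mean(0)
    P=P[np.abs((P-c)@np.linalg.svd(P-c,full_matrices=False)[2][2])<.006]
    c=P.mean(0); _,_,V=np.linalg.svd(P-c,full_matrices=False)
    ax=V[0]*np.sign(V[0][0]); nn=V[2]*np.sign(V[2][2]); e=(P-c)@V.T
    r=cv2.minAreaRect(np.float32(e[:,:2])); 
    mid=c+V[0]*r[0][0]+V[1]*r[0][1]
    print(nm,len(P),"c",c.round(4),"mid",mid.round(4),"ax",ax.round(3),"n",nn.round(3),"rect",np.round(r[1],3),"yaw",np.degrees(np.arctan2(ax[1],ax[0])).round(2))
# tray rim / rack extents
for u,v in((238,262),(376,242),(391,352),(248,372),(252,318)): print(u,v,pt(d,u/1.5625,v/1.5625).round(4))
E
python3 seg.py
```

```text
A 356 c [ 0.5125 -0.1117  0.0933] mid [ 0.5156 -0.1116  0.0916] ax [ 0.869 -0.049 -0.493] n [ 0.492 -0.025  0.87 ] rect [0.029 0.15 ] yaw -3.2
B 360 c [ 0.5066 -0.2421  0.0926] mid [ 0.5105 -0.2427  0.0903] ax [ 0.866 -0.056 -0.497] n [ 0.494 -0.06   0.868] rect [0.152 0.031] yaw -3.71
C 361 c [ 0.5025 -0.3084  0.0929] mid [ 0.5061 -0.3087  0.0908] ax [ 0.866 -0.053 -0.498] n [ 0.497 -0.032  0.867] rect [0.152 0.031] yaw -3.5
b1 405 c [0.521  0.245  0.0291] mid [0.5217 0.2457 0.0291] ax [0.988 0.154 0.002] n [-0.004  0.01   1.   ] rect [0.03  0.149] yaw 8.85
b2 403 c [0.5323 0.1583 0.029 ] mid [0.5328 0.1583 0.029 ] ax [ 0.996  0.085 -0.009] n [0.008 0.012 1.   ] rect [0.029 0.148] yaw 4.89
blk 187 c [0.5648 0.0815 0.0644] mid [0.5647 0.0814 0.0644] ax [ 0.99   0.138 -0.003] n [ 0.004 -0.008  1.   ] rect [0.023 0.075] yaw 7.96
238 262 [0.6175 0.3586 0.0019]
376 242 [0.6515 0.0731 0.0197]
391 352 [0.428  0.0446 0.0164]
248 372 [0.3917 0.3282 0.0167]
252 318 [0.5008 0.3262 0.0038]
```

```bash
cat >> h.py <<'E'
YR=np.radians(-3.2)
def fr(x,z): x=np.array(x,float);z=np.array(z,float);x/=np.linalg.norm(x);z/=np.linalg.norm(z);return np.c_[x,np.cross(z,x),z]
c,s_=np.cos(YR),np.sin(YR); S30,C30=.5,3**.5/2
NRM=np.array([c*S30,s_*S30,C30]); RACK=fr([c*C30,s_*C30,-S30],-NRM)
TOP=dict(A=[.5156,-.1116,.0916],B=[.5105,-.2427,.0905],C=[.5061,-.3087,.0908])
TA=np.radians(6.9); a=np.array([np.cos(TA),np.sin(TA),0]); b=np.array([-np.sin(TA),np.cos(TA),0]); CT=np.array([.5273,.2020,0])
L2=fr(b,[0,0,-1]); L3=fr(a,[0,0,-1])
def rack(k,up): return np.array(TOP[k])+NRM*(.18-.006+up), RACK
# grasp is 2 mm above the rail's centre, 10 mm above underside
def l2(sgn,up): return CT+a*.05*sgn+[0,0,.028+.010+.18+up], L2
def l3(up): return CT+[0,0,.044+.010+.18+up], L3
def pose():
    s=arm.read_state(); return s["tcp_pos"],R.from_quat(s["eef_rot"]).as_matrix()
def plan(N,tgt,start=None):
    p,Q=start or pose(); tp,TQ=tgt
    w=R.from_matrix(Q.T@TQ).as_rotvec()/N; Rw=R.from_rotvec(w).as_matrix()
    M=sum(np.linalg.matrix_power(Rw,i) for i in range(N)); d=np.linalg.solve(M,Q.T@(np.array(tp)-p))
    print(N,"rows:",np.r_[d*100,np.degrees(w)/5].round(2).tolist()); return tgt
E
python3 -c "
from h import *
print(rack('A',.1)); t=plan(24,rack('A',.1)); plan(6,rack('A',0),t)"
```

```text
(array([ 0.65238638, -0.11924755,  0.32889096]), array([[ 8.64675066e-01, -5.58215050e-02, -4.99220382e-01],
       [-4.83428414e-02, -9.98440764e-01,  2.79107525e-02],
       [-5.00000000e-01, -3.46944695e-18, -8.66025404e-01]]))
24 rows: [1.97, -1.46, -0.14, 0.06, -0.24, 0.24]
6 rows: [-0.0, 0.0, 1.67, 0.0, 0.0, 0.0]
```

```bash
P='python3 -m crank'
$P '[[[1.97,-1.46,-0.14,0.06,-0.24,0.24,0.55],[1.97,-1.46,-0.14,0.06,-0.24,0.24,0.55],[1.97,-1.46,-0.14,0.06,-0.24,0.24,0.55],[1.97,-1.46,-0.14,0.06,-0.24,0.24,0.55],[1.97,-1.46,-0.14,0.06,-0.24,0.24,0.55],[1.97,-1.46,-0.14,0.06,-0.24,0.24,0.55],[1.97,-1.46,-0.14,0.06,-0.24,0.24,0.55],[1.97,-1.46,-0.14,0.06,-0.24,0.24,0.55],[1.97,-1.46,-0.14,0.06,-0.24,0.24,0.55],[1.97,-1.46,-0.14,0.06,-0.24,0.24,0.55],[1.97,-1.46,-0.14,0.06,-0.24,0.24,0.55],[1.97,-1.46,-0.14,0.06,-0.24,0.24,0.55]]]' 25
$P '[[[1.97,-1.46,-0.14,0.06,-0.24,0.24,0.55],[1.97,-1.46,-0.14,0.06,-0.24,0.24,0.55],[1.97,-1.46,-0.14,0.06,-0.24,0.24,0.55],[1.97,-1.46,-0.14,0.06,-0.24,0.24,0.55],[1.97,-1.46,-0.14,0.06,-0.24,0.24,0.55],[1.97,-1.46,-0.14,0.06,-0.24,0.24,0.55],[1.97,-1.46,-0.14,0.06,-0.24,0.24,0.55],[1.97,-1.46,-0.14,0.06,-0.24,0.24,0.55],[1.97,-1.46,-0.14,0.06,-0.24,0.24,0.55],[1.97,-1.46,-0.14,0.06,-0.24,0.24,0.55],[1.97,-1.46,-0.14,0.06,-0.24,0.24,0.55],[1.97,-1.46,-0.14,0.06,-0.24,0.24,0.55]]]'
python3 -c "
from h import *
plan(1,rack('A',.1)); print(arm.read_state()['qpos'].round(2)); s,d=grab('wrist'); print(d['tool_from_camera'],d['vertical_fov'])
cv2.imwrite('pics/w1.png',d['img'][:,:,::-1])"
```

```text
t: 1.3
tcp_pos: [0.4426, -0.3124, 0.3969]
eef_rot: [0.986, 0.105, -0.129, -0.002]
ft_force: [1.0, -0.7, -0.0]
width: 0.0517
finger_force: 0.0
t: 2.5
tcp_pos: [0.6507, -0.1166, 0.3292]
eef_rot: [0.967, -0.024, -0.254, -0.003]
ft_force: [0.1, -0.2, 0.5]
width: 0.0515
finger_force: 0.0
1 rows: [0.17, 0.25, -0.06, 0.11, -0.11, 0.05]
[ 0.2   0.69 -0.12  1.4   0.1   1.57 -1.56]
[[-1.41192457e-04 -9.68446166e-01 -2.49222798e-01  7.27993768e-02]
 [ 9.99998994e-01 -4.88555635e-04  1.33193078e-03 -5.22018661e-05]
 [-1.41166246e-03 -2.49222359e-01  9.68445261e-01  1.88121787e-02]
 [ 0.00000000e+00  0.00000000e+00  0.00000000e+00  1.00000000e+00]] 65.70646984690485
```

View pics/w1.png

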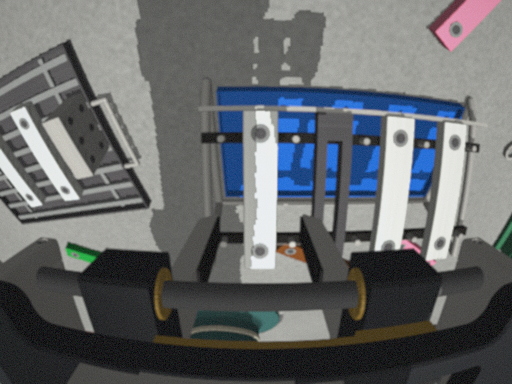

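The wrist view shows the fingers (tips at about x=205 and x=310) straddling rail A (x≈262), well centred. I'll correct the pose and descend.

```bash
P='python3 -m crank'
$P '[[[0.17,0.25,0.5,0.11,-0.11,0.05,0.55],[0,0,1.5,0,0,0,0.55],[0,0,1.5,0,0,0,0.55],[0,0,1.5,0,0,0,0.55],[0,0,1,0,0,0,0.55],[0,0,0,0,0,0,0.55]]]'
python3 -c "
from h import *
plan(1,rack('A',0.04))
s,d=grab('wrist'); f=192/np.tan(np.radians(d['vertical_fov'])/2)
v,u=np.mgrid[0:384,0:512]; dx=u-d['cx'];dy=v-d['cy'];r=np.hypot(dx,dy)+1e-9;th=r/f;z=d['range_z']
c=np.stack([dx/r*np.tan(th)*z,dy/r*np.tan(th)*z,z],-1);T=d['tool_from_camera'];q=c@T[:3,:3].T+T[:3,3]
m=(z>0)&(abs(q[...,0])<.07)&(abs(q[...,1])<.017)&(q[...,2]>.19)&(q[...,2]<.24)&(d['img'].min(2)>150)
P=q[m];print(len(P),P.mean(0),P.min(0),P.max(0)); print('edge y',[(np.round(x,3),P[abs(P[:,0]-x)<.005][:,1].min().round(4),P[abs(P[:,0]-x)<.005][:,1].max().round(4),np.median(P[abs(P[:,0]-x)<.005][:,2]).round(4)) for x in(-.01,.02,.04,.06) if (abs(P[:,0]-x)<.005).any()])"
```

```text
t: 3.15
tcp_pos: [0.6206, -0.119, 0.2761]
eef_rot: [0.965, -0.027, -0.259, -0.007]
ft_force: [-0.2, 0.0, 0.1]
width: 0.0514
finger_force: 0.0
1 rows: [0.11, -0.15, -0.16, -0.0, 0.01, -0.0]
6118 [ 0.01110497 -0.00043244  0.21353264] [-0.05214599 -0.0150198   0.21129865] [0.06999976 0.01533744 0.23027739]
edge y [(np.float64(-0.01), np.float64(-0.015), np.float64(0.0142), np.float64(0.2135)), (np.float64(0.02), np.float64(-0.0145), np.float64(0.0136), np.float64(0.2135)), (np.float64(0.04), np.float64(-0.0149), np.float64(0.014), np.float64(0.2135)), (np.float64(0.06), np.float64(-0.0146), np.float64(0.013), np.float64(0.2134))]
```

```bash
P='python3 -m crank'
$P '[[[0.1,0,1.2,0,0,0,0.55],[0,0,1.2,0,0,0,0.55],[0,0,0.9,0,0,0,0.55],[0,0,0.6,0,0,0,0.55],[0,0,0,0,0,0,0.55],[0,0,0,0,0,0,0.15],[0,0,0,0,0,0,0.15],[0,0,0,0,0,0,0.15],[0,0,0,0,0,0,0.15]]]' 30
python3 -c "
from h import *
plan(1,rack('A',0.0))"
```

```text
t: 4.1
tcp_pos: [0.6032, -0.1172, 0.2429]
eef_rot: [0.966, -0.027, -0.258, -0.007]
ft_force: [0.5, -0.7, 1.5]
width: 0.0297
finger_force: 30.0
1 rows: [-0.04, -0.07, 0.09, 0.0, -0.02, 0.01]
```

```bash
P='python3 -m crank'
$P '[[[0,0,-0.5,0,0,0,0.15],[0,0,-1.2,0,0,0,0.15],[0,0,-2,0,0,0,0.15],[0,0,-2,0,0,0,0.15],[0,0,-2,0,0,0,0.15],[0,0,-2,0,0,0,0.15],[0,0,0,0,0,0,0.15]]]'
python3 -c "
from h import *
plan(24,l2(1,.08));plan(24,l2(-1,.08));print(arm.read_state()['qpos'].round(2))"
```

```text
t: 4.8
tcp_pos: [0.6527, -0.1199, 0.3295]
eef_rot: [0.966, -0.027, -0.256, -0.007]
ft_force: [0.3, 0.7, -1.8]
width: 0.0293
finger_force: 30.0
24 rows: [0.88, -1.33, 0.01, -0.22, 0.18, -0.81]
24 rows: [0.52, -1.62, 0.13, -0.22, 0.18, -0.81]
[ 0.2   0.69 -0.12  1.39  0.09  1.58 -1.56]
```

```bash
P='python3 -m crank'
$P '[[[0.88,-1.33,0.01,-0.22,0.18,-0.81,0.15],[0.88,-1.33,0.01,-0.22,0.18,-0.81,0.15],[0.88,-1.33,0.01,-0.22,0.18,-0.81,0.15],[0.88,-1.33,0.01,-0.22,0.18,-0.81,0.15],[0.88,-1.33,0.01,-0.22,0.18,-0.81,0.15],[0.88,-1.33,0.01,-0.22,0.18,-0.81,0.15],[0.88,-1.33,0.01,-0.22,0.18,-0.81,0.15],[0.88,-1.33,0.01,-0.22,0.18,-0.81,0.15],[0.88,-1.33,0.01,-0.22,0.18,-0.81,0.15],[0.88,-1.33,0.01,-0.22,0.18,-0.81,0.15],[0.88,-1.33,0.01,-0.22,0.18,-0.81,0.15],[0.88,-1.33,0.01,-0.22,0.18,-0.81,0.15]]]'
$P '[[[0.88,-1.33,0.01,-0.22,0.18,-0.81,0.15],[0.88,-1.33,0.01,-0.22,0.18,-0.81,0.15],[0.88,-1.33,0.01,-0.22,0.18,-0.81,0.15],[0.88,-1.33,0.01,-0.22,0.18,-0.81,0.15],[0.88,-1.33,0.01,-0.22,0.18,-0.81,0.15],[0.88,-1.33,0.01,-0.22,0.18,-0.81,0.15],[0.88,-1.33,0.01,-0.22,0.18,-0.81,0.15],[0.88,-1.33,0.01,-0.22,0.18,-0.81,0.15],[0.88,-1.33,0.01,-0.22,0.18,-0.81,0.15],[0.88,-1.33,0.01,-0.22,0.18,-0.81,0.15],[0.88,-1.33,0.01,-0.22,0.18,-0.81,0.15],[0.88,-1.33,0.01,-0.22,0.18,-0.81,0.15]]]'
python3 -c "
from h import *
plan(1,l2(1,.08));print(arm.read_state()['qpos'].round(2))
s,d=grab('wrist');cv2.imwrite('pics/w2.png',d['img'][:,:,::-1])
d=vision.get_image('top');cv2.imwrite('pics/t2.png',d['img'][:,:,::-1])"
```

```text
t: 6.0
tcp_pos: [0.6856, 0.0604, 0.2945]
eef_rot: [0.904, 0.401, -0.144, -0.002]
ft_force: [-0.1, 0.6, -2.2]
width: 0.0299
finger_force: 30.0
t: 7.2
tcp_pos: [0.5737, 0.2086, 0.2926]
eef_rot: [0.663, 0.748, -0.002, 0.003]
ft_force: [-0.7, -0.1, -0.2]
width: 0.0297
finger_force: 30.0
1 rows: [-0.1, 0.32, -0.54, 0.01, 0.08, -0.0]
[ 0.04  0.59 -0.6   1.73  0.41  0.95 -0.6 ]
```

View pics/w2.png

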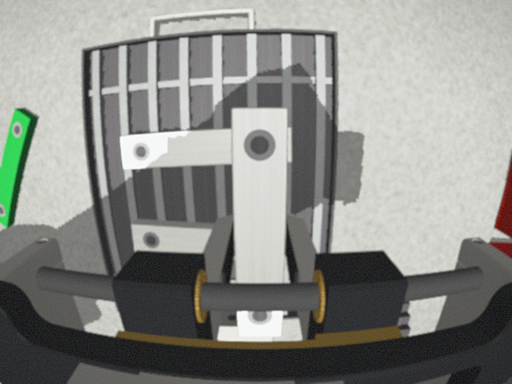

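The rail is held centred over the tray, square to the bases. Next I'll check its level in the grip and the base positions from wrist depth.

```bash
cat >> h.py <<'E'
def wcloud():
    p,Q=pose(); d=vision.get_image('wrist'); f=192/np.tan(np.radians(d['vertical_fov'])/2)
    v,u=np.mgrid[0:384,0:512]; dx=u-d['cx'];dy=v-d['cy'];r=np.hypot(dx,dy)+1e-9;z=d['range_z']
    k=np.tan(r/f)/r*z; T=d['tool_from_camera']; q=np.stack([dx*k,dy*k,z],-1)@T[:3,:3].T+T[:3,3]
    return q,q@Q.T+p,d,(z>0)&(d['img'].min(2)>95)&(np.ptp(d['img'].astype(int),axis=2)<40)
def held():
    q,w,d,m=wcloud()
    h=m&(abs(q[...,1])<.014)&(q[...,2]>.16)&(q[...,2]<.19)&(q[...,0]>.012)&(q[...,0]<.085); P=q[h]
    k=np.polyfit(P[:,0],P[:,2],1); X=[.02,.04,.06]
    print('held n',len(P),'z slope deg',np.degrees(np.arctan(k[0])).round(2),'z0',k[1].round(4),'xmax',np.percentile(P[:,0],99.5).round(4),'ymean',P[:,1].mean().round(4))
    return q,w,d,m
E
python3 - <<'E'
from h import *
q,w,d,m=held()
b_=m&(w[...,2]>.022)&(w[...,2]<.036)&(w[...,1]>.2)&(w[...,1]<.3)&(w[...,0]>.42)
n,l,st,_=cv2.connectedComponentsWithStats(b_.astype(np.uint8))
for i in range(1,n):
    if st[i,4]>100:
        P=w[l==i]; print(len(P),P.min(0).round(3),P.max(0).round(3),'zmed',np.median(P[:,2]).round(4), cv2.minAreaRect(np.float32(P[:,:2])))
plan(1,l2(1,0.08))
E
```

```text
held n 5720 z slope deg 0.18 z0 0.1762 xmax 0.0756 ymean 0.0
169 [0.589 0.241 0.024] [0.597 0.271 0.031] zmed 0.0287 ((0.5936206579208374, 0.2562536597251892), (0.003976639360189438, 0.030091077089309692), 9.285796165466309)
3789 [0.446 0.22  0.022] [0.547 0.264 0.031] zmed 0.0288 ((0.4964451193809509, 0.24124138057231903), (0.09904571622610092, 0.030603129416704178), 8.6123046875)
1 rows: [-0.08, 0.3, -0.52, 0.0, 0.09, -0.03]
```

```bash
P='python3 -m crank'
$P '[[[-0.08,0.3,1,0,0.09,-0.03,0.15],[0,0,1.5,0,0,0,0.15],[0,0,1.5,0,0,0,0.15],[0,0,1.2,0,0,0,0.15],[0,0,0.8,0,0,0,0.15],[0,0,0.4,0,0,0,0.15],[0,0,0,0,0,0,0.15],[0,0,0,0,0,0,0.15]]]'
python3 -c "
from h import *
plan(1,l2(1,0.002)); held()"
```

```text
t: 8.15
tcp_pos: [0.5779, 0.208, 0.2294]
eef_rot: [0.664, 0.748, 0.001, 0.0]
ft_force: [0.4, -0.6, -1.2]
width: 0.0298
finger_force: 30.0
1 rows: [0.02, -0.1, 0.94, 0.02, -0.01, -0.01]
held n 5730 z slope deg 0.21 z0 0.1762 xmax 0.0757 ymean 0.0
```

Target contact is at TCP z ≈ 0.2202.

```bash
P='python3 -m crank'
$P '[[[0.02,-0.1,0.4,0,0,0,0.15],[0,0,0.2,0,0,0,0.15],[0,0,0.15,0,0,0,0.15],[0,0,0.05,0,0,0,0.15],[0,0,0,0,0,0,0.15],[0,0,0,0,0,0,0.15]]]'
```

```text
t: 8.8
tcp_pos: [0.5768, 0.2079, 0.2212]
eef_rot: [0.664, 0.748, 0.0, 0.0]
ft_force: [-1.5, -1.1, 2.5]
width: 0.0295
finger_force: 30.0
```

```bash
P='python3 -m crank'
$P '[[[0,0,0.05,0,0,0,0.15],[0,0,0,0,0,0,0.15],[0,0,0,0,0,0,0.15]]]'
$P '[[[0,0,0.03,0,0,0,0.15],[0,0,0,0,0,0,0.15],[0,0,0,0,0,0,0.15]]]'
```

```text
t: 9.1
tcp_pos: [0.5768, 0.2079, 0.2211]
eef_rot: [0.664, 0.748, 0.0, 0.0]
ft_force: [-4.9, -2.0, 11.6]
width: 0.03
finger_force: 30.0
t: 9.4
tcp_pos: [0.5768, 0.208, 0.2211]
eef_rot: [0.664, 0.748, 0.0, 0.0]
ft_force: [-8.1, -4.4, 16.5]
width: 0.0297
finger_force: 30.0
```

```bash
P='python3 -m crank'
$P '[[[0,0,-0.07,0,0,0,0.15],[0,0,0,0,0,0,0.15],[0,0,0,0,0,0,0.42],[0,0,0,0,0,0,0.42],[0,0,0,0,0,0,0.42],[0,0,-0.8,0,0,0,0.42],[0,0,-1.2,0,0,0,0.42],[0,0,-2,0,0,0,0.45],[0,0,-2,0,0,0,0.5],[0,0,-2,0,0,0,0.55],[0,0,-2,0,0,0,0.55],[0,0,-2,0,0,0,0.55]]]'
python3 - <<'E'
from h import *
t=plan(24,rack('B',.08)); 
q,w,d,m=wcloud()
b_=m&(w[...,2]>.038)&(w[...,2]<.05)&(w[...,1]>.1)&(w[...,1]<.3)&(w[...,0]>.42)
n,l,st,_=cv2.connectedComponentsWithStats(b_.astype(np.uint8))
for i in range(1,n):
    if st[i,4]>100:
        P=w[l==i]; print(len(P),P.min(0).round(3),P.max(0).round(3),'zmed',np.median(P[:,2]).round(4), cv2.minAreaRect(np.float32(P[:,:2])))
E
```

```text
t: 10.6
tcp_pos: [0.5766, 0.2079, 0.343]
eef_rot: [0.664, 0.748, 0.001, 0.0]
ft_force: [-0.9, 0.2, 0.4]
width: 0.0514
finger_force: 0.0
24 rows: [-1.41, 1.65, 0.37, 0.22, -0.18, 0.81]
4466 [0.554 0.134 0.042] [0.601 0.285 0.047] zmed 0.0449 ((0.577978789806366, 0.20899823307991028), (0.030459845438599586, 0.1492108553647995), 6.948055267333984)
```

```bash
P='python3 -m crank'
$P '[[[-1.41,1.65,0.37,0.22,-0.18,0.81,0.55],[-1.41,1.65,0.37,0.22,-0.18,0.81,0.55],[-1.41,1.65,0.37,0.22,-0.18,0.81,0.55],[-1.41,1.65,0.37,0.22,-0.18,0.81,0.55],[-1.41,1.65,0.37,0.22,-0.18,0.81,0.55],[-1.41,1.65,0.37,0.22,-0.18,0.81,0.55],[-1.41,1.65,0.37,0.22,-0.18,0.81,0.55],[-1.41,1.65,0.37,0.22,-0.18,0.81,0.55],[-1.41,1.65,0.37,0.22,-0.18,0.81,0.55],[-1.41,1.65,0.37,0.22,-0.18,0.81,0.55],[-1.41,1.65,0.37,0.22,-0.18,0.81,0.55],[-1.41,1.65,0.37,0.22,-0.18,0.81,0.55]]]'
$P '[[[-1.41,1.65,0.37,0.22,-0.18,0.81,0.55],[-1.41,1.65,0.37,0.22,-0.18,0.81,0.55],[-1.41,1.65,0.37,0.22,-0.18,0.81,0.55],[-1.41,1.65,0.37,0.22,-0.18,0.81,0.55],[-1.41,1.65,0.37,0.22,-0.18,0.81,0.55],[-1.41,1.65,0.37,0.22,-0.18,0.81,0.55],[-1.41,1.65,0.37,0.22,-0.18,0.81,0.55],[-1.41,1.65,0.37,0.22,-0.18,0.81,0.55],[-1.41,1.65,0.37,0.22,-0.18,0.81,0.55],[-1.41,1.65,0.37,0.22,-0.18,0.81,0.55],[-1.41,1.65,0.37,0.22,-0.18,0.81,0.55],[-1.41,1.65,0.37,0.22,-0.18,0.81,0.55]]]'
python3 -c "
from h import *
plan(1,rack('B',.08)); print(arm.read_state()['qpos'].round(2))"
```

```text
t: 11.85
tcp_pos: [0.7135, -0.0052, 0.3012]
eef_rot: [0.905, 0.401, -0.143, -0.006]
ft_force: [0.5, 0.4, 0.7]
width: 0.0519
finger_force: 0.0
t: 13.05
tcp_pos: [0.6375, -0.2494, 0.3062]
eef_rot: [0.966, -0.026, -0.258, -0.011]
ft_force: [0.3, -0.1, 0.1]
width: 0.0513
finger_force: 0.0
1 rows: [-0.23, 0.03, -0.36, -0.08, -0.0, 0.05]
[ 0.35  0.75 -0.08  1.34  0.16  1.57 -1.39]
```

```bash
P='python3 -m crank'
$P '[[[-0.23,0.03,0.5,-0.08,0,0.05,0.55],[0,0,1.2,0,0,0,0.55],[0,0,1.2,0,0,0,0.55],[0,0,0.7,0,0,0,0.55],[0,0,0,0,0,0,0.55]]]'
cat >> h.py <<'E'
def rackcheck(k):
    plan(1,rack(k,.04)); q,w,d,m=wcloud()
    h=m&(abs(q[...,1])<.02)&(q[...,2]>.19)&(q[...,2]<.235)&(q[...,0]>-.08)&(q[...,0]<.09); P=q[h]
    for x in(0,.03,.06):
        e=P[abs(P[:,0]-x)<.005]; print(x,len(e),e[:,1].min().round(4),e[:,1].max().round(4),np.median(e[:,2]).round(4))
    print('xmax',np.percentile(P[:,0],99.5).round(4))
E
python3 -c "
from h import *
rackcheck('B')"
```

```text
t: 13.55
tcp_pos: [0.6176, -0.2474, 0.2739]
eef_rot: [0.965, -0.025, -0.26, -0.007]
ft_force: [-0.1, -0.5, 0.2]
width: 0.0518
finger_force: 0.0
1 rows: [-0.12, 0.13, -0.16, 0.01, 0.02, 0.05]
0 563 -0.0135 0.0162 0.2138
0.03 666 -0.0137 0.0162 0.2137
0.06 590 -0.0133 0.0164 0.2136
xmax 0.0773
```

```bash
P='python3 -m crank'
$P '[[[0.15,0.13,1.2,0,0,0,0.55],[0,0,1.2,0,0,0,0.55],[0,0,0.9,0,0,0,0.55],[0,0,0.65,0,0,0,0.55],[0,0,0,0,0,0,0.55],[0,0,0,0,0,0,0.15],[0,0,0,0,0,0,0.15],[0,0,0,0,0,0,0.15],[0,0,0,0,0,0,0.15]]]' 30
$P '[[[0,0,-0.5,0,0,0,0.15],[0,0,-1.2,0,0,0,0.15],[0,0,-2,0,0,0,0.15],[0,0,-2,0,0,0,0.15],[0,0,-2,0,0,0,0.15],[0,0,-2,0,0,0,0.15],[0,0,-1,0,0,0,0.15],[0,0,0,0,0,0,0.15]]]'
python3 -c "
from h import *
plan(26,l2(-1,.08));print(arm.read_state()['qpos'].round(2))"
```

```text
t: 14.5
tcp_pos: [0.5997, -0.2483, 0.2406]
eef_rot: [0.966, -0.025, -0.258, -0.007]
ft_force: [0.8, 0.5, 3.4]
width: 0.0295
finger_force: 30.0
t: 15.3
tcp_pos: [0.6536, -0.2511, 0.3342]
eef_rot: [0.966, -0.026, -0.258, -0.006]
ft_force: [0.5, 0.6, -2.7]
width: 0.0297
finger_force: 30.0
26 rows: [0.9, -1.89, 0.06, -0.2, 0.17, -0.75]
[ 0.34  0.75 -0.07  1.27  0.16  1.63 -1.38]
```

```bash
P='python3 -m crank'
$P '[[[0.9,-1.89,0.06,-0.2,0.17,-0.75,0.15],[0.9,-1.89,0.06,-0.2,0.17,-0.75,0.15],[0.9,-1.89,0.06,-0.2,0.17,-0.75,0.15],[0.9,-1.89,0.06,-0.2,0.17,-0.75,0.15],[0.9,-1.89,0.06,-0.2,0.17,-0.75,0.15],[0.9,-1.89,0.06,-0.2,0.17,-0.75,0.15],[0.9,-1.89,0.06,-0.2,0.17,-0.75,0.15],[0.9,-1.89,0.06,-0.2,0.17,-0.75,0.15],[0.9,-1.89,0.06,-0.2,0.17,-0.75,0.15],[0.9,-1.89,0.06,-0.2,0.17,-0.75,0.15],[0.9,-1.89,0.06,-0.2,0.17,-0.75,0.15],[0.9,-1.89,0.06,-0.2,0.17,-0.75,0.15]]]'
$P '[[[0.9,-1.89,0.06,-0.2,0.17,-0.75,0.15],[0.9,-1.89,0.06,-0.2,0.17,-0.75,0.15],[0.9,-1.89,0.06,-0.2,0.17,-0.75,0.15],[0.9,-1.89,0.06,-0.2,0.17,-0.75,0.15],[0.9,-1.89,0.06,-0.2,0.17,-0.75,0.15],[0.9,-1.89,0.06,-0.2,0.17,-0.75,0.15],[0.9,-1.89,0.06,-0.2,0.17,-0.75,0.15],[0.9,-1.89,0.06,-0.2,0.17,-0.75,0.15],[0.9,-1.89,0.06,-0.2,0.17,-0.75,0.15],[0.9,-1.89,0.06,-0.2,0.17,-0.75,0.15],[0.9,-1.89,0.06,-0.2,0.17,-0.75,0.15],[0.9,-1.89,0.06,-0.2,0.17,-0.75,0.15]]]'
python3 -c "
from h import *
plan(3,l2(-1,.08)); print(arm.read_state()['qpos'].round(2))"
```

```text
t: 16.5
tcp_pos: [0.6716, -0.0077, 0.2987]
eef_rot: [0.915, 0.373, -0.152, -0.004]
ft_force: [-0.0, -0.1, -1.6]
width: 0.0296
finger_force: 30.0
t: 17.7
tcp_pos: [0.5142, 0.1801, 0.2969]
eef_rot: [0.708, 0.706, -0.021, -0.001]
ft_force: [0.1, -0.0, -2.4]
width: 0.0298
finger_force: 30.0
3 rows: [0.58, -1.2, -0.02, -0.12, 0.1, -0.47]
[ 0.08  0.48 -0.6   1.88  0.35  0.93 -0.7 ]
```

```bash
P='python3 -m crank'
$P '[[[0.58,-1.2,-0.02,-0.12,0.1,-0.47,0.15],[0.58,-1.2,-0.02,-0.12,0.1,-0.47,0.15],[0.58,-1.2,-0.02,-0.12,0.1,-0.47,0.15],[0,0,0,0,0,0,0.15]]]'
python3 - <<'E'
from h import *
plan(1,l2(-1,.08)); held()
E
```

```text
t: 18.1
tcp_pos: [0.4778, 0.1958, 0.298]
eef_rot: [0.665, 0.747, -0.001, -0.001]
ft_force: [0.4, 0.1, -1.9]
width: 0.0296
finger_force: 30.0
1 rows: [0.02, -0.01, -0.0, -0.02, 0.0, -0.04]
held n 5257 z slope deg 0.05 z0 0.1761 xmax 0.0709 ymean 0.0
```

```bash
P='python3 -m crank'
$P '[[[0.4,0,1,0,0,-0.04,0.15],[0,0,1.5,0,0,0,0.15],[0,0,1.5,0,0,0,0.15],[0,0,1.3,0,0,0,0.15],[0,0,0.8,0,0,0,0.15],[0,0,0.6,0,0,0,0.15],[0,0,0.3,0,0,0,0.15],[0,0,0.2,0,0,0,0.15],[0,0,0,0,0,0,0.15],[0,0,0,0,0,0,0.15]]]'
python3 -c "
from h import *
plan(1,l2(-1,0));"
```

```text
t: 19.15
tcp_pos: [0.4786, 0.1992, 0.2262]
eef_rot: [0.664, 0.747, -0.001, -0.001]
ft_force: [0.1, 0.4, -2.1]
width: 0.0296
finger_force: 30.0
1 rows: [-0.31, -0.12, 0.82, -0.02, 0.0, -0.04]
```

```bash
P='python3 -m crank'
$P '[[[0,-0.1,0.2,0,0,0,0.15],[0,0,0.15,0,0,0,0.15],[0,0,0.1,0,0,0,0.15],[0,0,0,0,0,0,0.15],[0,0,0,0,0,0,0.15]]]'
$P '[[[0,0,0.04,0,0,0,0.15],[0,0,0,0,0,0,0.15],[0,0,0,0,0,0,0.15]]]'
```

```text
t: 19.65
tcp_pos: [0.4774, 0.1991, 0.2213]
eef_rot: [0.664, 0.747, -0.001, -0.001]
ft_force: [-0.0, 0.0, -1.6]
width: 0.0296
finger_force: 30.0
t: 19.95
tcp_pos: [0.4774, 0.1991, 0.2211]
eef_rot: [0.664, 0.747, -0.001, -0.001]
ft_force: [-0.6, -1.1, 3.4]
width: 0.0294
finger_force: 30.0
```

```bash
P='python3 -m crank'
$P '[[[0,0,0,0,0,0,0.42],[0,0,0,0,0,0,0.42],[0,0,0,0,0,0,0.42],[0,0,-0.8,0,0,0,0.42],[0,0,-1.2,0,0,0,0.42],[0,0,-2,0,0,0,0.45],[0,0,-2,0,0,0,0.5],[0,0,-2,0,0,0,0.55],[0,0,-2,0,0,0,0.55],[0,0,-2,0,0,0,0.55]]]'
python3 - <<'E'
from h import *
t=plan(28,rack('C',.09)); 
q,w,d,m=wcloud()
b_=m&(w[...,2]>.038)&(w[...,2]<.05)&(w[...,1]>.1)&(w[...,1]<.3)&(w[...,0]>.40)
n,l,st,_=cv2.connectedComponentsWithStats(b_.astype(np.uint8))
for i in range(1,n):
    if st[i,4]>100:
        P=w[l==i]; print(len(P),P.min(0).round(3),P.max(0).round(3),'zmed',np.median(P[:,2]).round(4), cv2.minAreaRect(np.float32(P[:,:2])))
E
```

```text
t: 20.95
tcp_pos: [0.4775, 0.1992, 0.3428]
eef_rot: [0.664, 0.747, -0.001, -0.001]
ft_force: [0.2, -0.2, 0.9]
width: 0.0516
finger_force: 0.0
28 rows: [-1.13, 1.87, 0.22, 0.19, -0.16, 0.7]
4428 [0.455 0.12  0.042] [0.502 0.271 0.047] zmed 0.0449 ((0.4784289300441742, 0.19541236758232117), (0.03037785179913044, 0.14902359247207642), 7.02664041519165)
3919 [0.554 0.134 0.038] [0.601 0.285 0.047] zmed 0.045 ((0.5775642991065979, 0.20909300446510315), (0.03135286271572113, 0.14985208213329315), 7.026076793670654)
```

```bash
P='python3 -m crank'
$P '[[[-1.13,1.87,0.22,0.19,-0.16,0.7,0.55],[-1.13,1.87,0.22,0.19,-0.16,0.7,0.55],[-1.13,1.87,0.22,0.19,-0.16,0.7,0.55],[-1.13,1.87,0.22,0.19,-0.16,0.7,0.55],[-1.13,1.87,0.22,0.19,-0.16,0.7,0.55],[-1.13,1.87,0.22,0.19,-0.16,0.7,0.55],[-1.13,1.87,0.22,0.19,-0.16,0.7,0.55],[-1.13,1.87,0.22,0.19,-0.16,0.7,0.55],[-1.13,1.87,0.22,0.19,-0.16,0.7,0.55],[-1.13,1.87,0.22,0.19,-0.16,0.7,0.55],[-1.13,1.87,0.22,0.19,-0.16,0.7,0.55],[-1.13,1.87,0.22,0.19,-0.16,0.7,0.55]]]'
$P '[[[-1.13,1.87,0.22,0.19,-0.16,0.7,0.55],[-1.13,1.87,0.22,0.19,-0.16,0.7,0.55],[-1.13,1.87,0.22,0.19,-0.16,0.7,0.55],[-1.13,1.87,0.22,0.19,-0.16,0.7,0.55],[-1.13,1.87,0.22,0.19,-0.16,0.7,0.55],[-1.13,1.87,0.22,0.19,-0.16,0.7,0.55],[-1.13,1.87,0.22,0.19,-0.16,0.7,0.55],[-1.13,1.87,0.22,0.19,-0.16,0.7,0.55],[-1.13,1.87,0.22,0.19,-0.16,0.7,0.55],[-1.13,1.87,0.22,0.19,-0.16,0.7,0.55],[-1.13,1.87,0.22,0.19,-0.16,0.7,0.55],[-1.13,1.87,0.22,0.19,-0.16,0.7,0.55]]]'
python3 -c "
from h import *
plan(5,rack('C',.08)); print(arm.read_state()['qpos'].round(2))"
```

```text
t: 22.2
tcp_pos: [0.6606, 0.0194, 0.3124]
eef_rot: [0.882, 0.453, -0.128, -0.004]
ft_force: [-0.6, 0.3, 0.1]
width: 0.052
finger_force: 0.0
t: 23.4
tcp_pos: [0.6708, -0.2386, 0.3083]
eef_rot: [0.967, 0.09, -0.236, -0.006]
ft_force: [1.1, 0.3, -0.1]
width: 0.0517
finger_force: 0.0
5 rows: [-0.82, 1.48, 0.33, 0.14, -0.1, 0.52]
[ 0.35  0.78 -0.13  1.27  0.23  1.56 -1.21]
```

```bash
P='python3 -m crank'
$P '[[[-0.82,1.48,0.33,0.14,-0.1,0.52,0.55],[-0.82,1.48,0.33,0.14,-0.1,0.52,0.55],[-0.82,1.48,0.33,0.14,-0.1,0.52,0.55],[-0.82,1.48,0.33,0.14,-0.1,0.52,0.55],[-0.82,1.48,0.33,0.14,-0.1,0.52,0.55],[0,0,1,0,0,0,0.55],[0,0,1.2,0,0,0,0.55],[0,0,1.2,0,0,0,0.55],[0,0,0.6,0,0,0,0.55],[0,0,0,0,0,0,0.55]]]'
python3 -c "
from h import *
rackcheck('C')"
```

```text
t: 24.4
tcp_pos: [0.6138, -0.3127, 0.2747]
eef_rot: [0.965, -0.024, -0.259, -0.007]
ft_force: [0.3, -0.4, 0.4]
width: 0.0513
finger_force: 0.0
1 rows: [-0.13, 0.2, -0.08, 0.02, 0.02, 0.07]
0 580 -0.0129 0.0169 0.2145
0.03 636 -0.0123 0.0169 0.2144
0.06 620 -0.012 0.0171 0.2142
xmax 0.078
```

```bash
P='python3 -m crank'
$P '[[[-0.2,0.2,1.2,0,0,0.05,0.55],[0,0,1.2,0,0,0,0.55],[0,0,1,0,0,0,0.55],[0,0,0.64,0,0,0,0.55],[0,0,0,0,0,0,0.55],[0,0,0,0,0,0,0.15],[0,0,0,0,0,0,0.15],[0,0,0,0,0,0,0.15],[0,0,0,0,0,0,0.15]]]' 30
$P '[[[0,0,-0.5,0,0,0,0.15],[0,0,-1.2,0,0,0,0.15],[0,0,-2,0,0,0,0.15],[0,0,-2,0,0,0,0.15],[0,0,-2,0,0,0,0.15],[0,0,-2,0,0,0,0.15],[0,0,-2,0,0,0,0.15],[0,0,0,0,0,0,0.15]]]'
python3 -c "
from h import *
print(l3(.08)[0]);plan(28,l3(.08));print(arm.read_state()['qpos'].round(2))"
```

```text
t: 25.35
tcp_pos: [0.5923, -0.3141, 0.2422]
eef_rot: [0.966, -0.026, -0.258, -0.006]
ft_force: [1.6, 0.4, 1.9]
width: 0.0297
finger_force: 30.0
t: 26.15
tcp_pos: [0.6519, -0.3169, 0.346]
eef_rot: [0.966, -0.026, -0.257, -0.006]
ft_force: [-1.0, 0.3, -0.9]
width: 0.0299
finger_force: 30.0
[0.5273 0.202  0.314 ]
28 rows: [-0.35, -1.87, 0.23, -0.02, 0.21, -0.07]
[ 0.41  0.78 -0.06  1.19  0.2   1.67 -1.29]
```

```bash
P='python3 -m crank'
$P '[[[-0.35,-1.87,0.23,-0.02,0.21,-0.07,0.15],[-0.35,-1.87,0.23,-0.02,0.21,-0.07,0.15],[-0.35,-1.87,0.23,-0.02,0.21,-0.07,0.15],[-0.35,-1.87,0.23,-0.02,0.21,-0.07,0.15],[-0.35,-1.87,0.23,-0.02,0.21,-0.07,0.15],[-0.35,-1.87,0.23,-0.02,0.21,-0.07,0.15],[-0.35,-1.87,0.23,-0.02,0.21,-0.07,0.15],[-0.35,-1.87,0.23,-0.02,0.21,-0.07,0.15],[-0.35,-1.87,0.23,-0.02,0.21,-0.07,0.15],[-0.35,-1.87,0.23,-0.02,0.21,-0.07,0.15],[-0.35,-1.87,0.23,-0.02,0.21,-0.07,0.15],[-0.35,-1.87,0.23,-0.02,0.21,-0.07,0.15]]]'
$P '[[[-0.35,-1.87,0.23,-0.02,0.21,-0.07,0.15],[-0.35,-1.87,0.23,-0.02,0.21,-0.07,0.15],[-0.35,-1.87,0.23,-0.02,0.21,-0.07,0.15],[-0.35,-1.87,0.23,-0.02,0.21,-0.07,0.15],[-0.35,-1.87,0.23,-0.02,0.21,-0.07,0.15],[-0.35,-1.87,0.23,-0.02,0.21,-0.07,0.15],[-0.35,-1.87,0.23,-0.02,0.21,-0.07,0.15],[-0.35,-1.87,0.23,-0.02,0.21,-0.07,0.15],[-0.35,-1.87,0.23,-0.02,0.21,-0.07,0.15],[-0.35,-1.87,0.23,-0.02,0.21,-0.07,0.15],[-0.35,-1.87,0.23,-0.02,0.21,-0.07,0.15],[-0.35,-1.87,0.23,-0.02,0.21,-0.07,0.15]]]'
python3 -c "
from h import *
plan(5,l3(.06)); print(arm.read_state()['qpos'].round(2))"
```

```text
t: 27.35
tcp_pos: [0.605, -0.0906, 0.3361]
eef_rot: [0.989, 0.011, -0.15, -0.003]
ft_force: [0.2, -0.7, -2.2]
width: 0.0298
finger_force: 30.0
t: 28.55
tcp_pos: [0.5458, 0.1312, 0.3192]
eef_rot: [0.998, 0.049, -0.041, 0.001]
ft_force: [0.6, 0.0, -2.3]
width: 0.0293
finger_force: 30.0
5 rows: [-0.19, -1.45, 0.52, -0.01, 0.19, -0.05]
[-0.06  0.44 -0.29  1.82  0.12  0.99 -1.87]
```

```bash
P='python3 -m crank'
$P '[[[-0.19,-1.45,0.52,-0.01,0.19,-0.05,0.15],[-0.19,-1.45,0.52,-0.01,0.19,-0.05,0.15],[-0.19,-1.45,0.52,-0.01,0.19,-0.05,0.15],[-0.19,-1.45,0.52,-0.01,0.19,-0.05,0.15],[-0.19,-1.45,0.52,-0.01,0.19,-0.05,0.15],[0,0,0,0,0,0,0.15],[0,0,0,0,0,0,0.15]]]'
python3 - <<'E'
from h import *
plan(1,l3(.06)); q,w,d,m=held()
cv2.imwrite('pics/w3.png',d['img'][:,:,::-1])
E
```

```text
t: 29.25
tcp_pos: [0.5279, 0.2006, 0.2937]
eef_rot: [0.998, 0.06, -0.0, 0.001]
ft_force: [0.6, -0.3, -2.2]
width: 0.0296
finger_force: 30.0
1 rows: [-0.05, -0.15, -0.03, 0.02, 0.0, -0.01]
held n 5795 z slope deg -0.03 z0 0.1758 xmax 0.0764 ymean 0.0
```

View pics/w3.png

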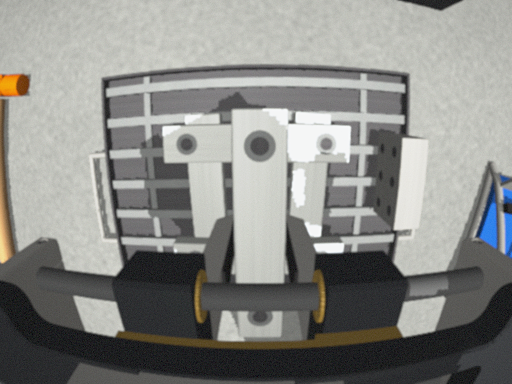

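The third rail is centred over the two cross rails, level and aligned with the bases. I'll lower it to contact at z≈0.237.

```bash
P='python3 -m crank'
$P '[[[-0.05,-0.15,1,0.02,0,0,0.15],[0,0,1.5,0,0,0,0.15],[0,0,1.2,0,0,0,0.15],[0,0,0.8,0,0,0,0.15],[0,0,0.4,0,0,0,0.15],[0,0,0.2,0,0,0,0.15],[0,0,0,0,0,0,0.15],[0,0,0,0,0,0,0.15]]]'
python3 -c "
from h import *
plan(1,l3(0.003))"
```

```text
t: 30.1
tcp_pos: [0.5274, 0.2022, 0.2433]
eef_rot: [0.998, 0.059, 0.0, -0.0]
ft_force: [0.4, -0.1, -0.7]
width: 0.03
finger_force: 30.0
1 rows: [-0.01, 0.02, 0.63, -0.01, -0.01, -0.02]
```

```bash
P='python3 -m crank'
$P '[[[0,0,0.3,0,0,0,0.15],[0,0,0.2,0,0,0,0.15],[0,0,0.1,0,0,0,0.15],[0,0,0,0,0,0,0.15],[0,0,0,0,0,0,0.15]]]'
$P '[[[0,0,0.04,0,0,0,0.15],[0,0,0,0,0,0,0.15],[0,0,0,0,0,0,0.15]]]'
```

```text
t: 30.6
tcp_pos: [0.5273, 0.2021, 0.2369]
eef_rot: [0.998, 0.059, 0.0, -0.0]
ft_force: [0.1, -0.1, -2.1]
width: 0.0298
finger_force: 30.0
t: 30.9
tcp_pos: [0.5273, 0.2021, 0.2366]
eef_rot: [0.998, 0.059, 0.0, -0.0]
ft_force: [-0.3, -0.2, 0.8]
width: 0.0296
finger_force: 30.0
```

```bash
P='python3 -m crank'
$P '[[[0,0,0.02,0,0,0,0.15],[0,0,0,0,0,0,0.15],[0,0,0,0,0,0,0.42],[0,0,0,0,0,0,0.42],[0,0,0,0,0,0,0.42],[0,0,-0.8,0,0,0,0.42],[0,0,-1.2,0,0,0,0.42],[0,0,-2,0,0,0,0.45],[0,0,-2,0,0,0,0.5],[0,0,-2,0,0,0,0.55],[0,0,-2,0,0,0,0.55],[0,0,-2,0,0,0,0.55]]]'
$P '[[[-3,0,-2,0,0,0,0.55],[-3,0,-2,0,0,0,0.55],[-3,0,-2,0,0,0,0.55],[-3,2,0,0,0,0,0.55],[-2,2,0,0,0,0,0.55],[-2,2,0,0,0,0,0.55],[0,2,0,0,0,0,0.55],[0,2,0,0,0,0,0.55],[0,0,0,0,0,0,0.55]]]'
python3 - <<'E'
from h import *
d=vision.get_image("top"); W=cloud(d)
f=cv2.resize(d["img"][120:260,130:420,::-1],(800,386),interpolation=cv2.INTER_CUBIC); cv2.imwrite("pics/fin.png",f)
im=d["img"].astype(int);b_=(im.min(2)>140)&(np.ptp(im,axis=2)<40)&(abs(W[...,2]-.0605)<.005)&(W[...,1]>.15)&(W[...,1]<.25)
P=W[b_&(W[...,0]<.65)&(W[...,0]>.42)]; print(len(P),P[:,2].mean(),cv2.minAreaRect(np.float32(P[:,:2])))
E
```

```text
t: 32.1
tcp_pos: [0.5271, 0.2021, 0.3584]
eef_rot: [0.998, 0.06, 0.001, -0.0]
ft_force: [0.3, 0.6, 0.5]
width: 0.0517
finger_force: 0.0
t: 33.0
tcp_pos: [0.3801, 0.0819, 0.4172]
eef_rot: [0.998, 0.058, 0.001, -0.0]
ft_force: [-0.5, 0.5, 0.0]
width: 0.0515
finger_force: 0.0
381 0.06124323981764311 ((0.5397818684577942, 0.20319335162639618), (0.12691771984100342, 0.029967840760946274), 7.0693254470825195)
```

View pics/fin.png

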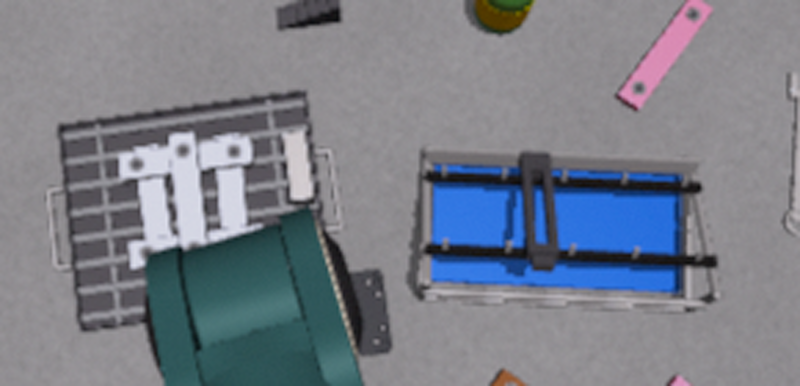

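The stack stands as asked: cross rails at both ends, the third rail over the middle and the clamp undisturbed. The robot is clear of everything, so I'm handing in.

```bash
python3 -c "
from rig import order; print(order.job_done())"
```

```text
the job is handed in; nothing more can be done
None
```

The drying stack is finished and handed in at about 33 s: two rails lie level across the base rails, one near each end, and the third lies over the middle along the base rails; the clamp looked undisturbed in the last picture, and I saw no sign of the base rails moving, though I did not re-measure them at the end.

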